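# Slide the loose sink strainer into the draining board's outlet and press it home

## Robot

A 6-joint arm with a two-finger parallel gripper is mounted at the origin on the work surface. World frame = base frame: x ahead of the robot, y to its left, z up, the work surface at z = 0. Lengths are in mm, angles in degrees, forces in N, time in s.
With the tool pointing down it reaches from about 350 to 850 mm from the base axis. Payload 8.1 kg.
Tool frame: the origin (TCP) lies at the very end of the fingers, on their centre line; the grasp point (between the pads) lies r.tcp_to_grasp behind it (r.tcp_to_grasp is the distance from the TCP to the grasp point, in mm); z points along the fingers, y is the line along which they close (so a half turn about z gives the same grasp; the last joint's range is limited). The gripper opens to 85 mm and grips with 20 to 120 N. Pads are 22 mm wide; open, the fingers measure 114 mm over their backs; the gripper's body (76 mm by 85 mm) begins 54 mm behind the grasp point. The pads swing forward as they close: fully open they stand 13 mm farther back than shut.
Start: joints at [62.143, 7.471, 85.268, -0, 87.261, -4.893], TCP at [234.073, 552.463, 231.292] pointing down, gripper open.
Joint ranges: [-169.43, 169.43], [-51.17, 129.36], [1.28, 143.12], [-76.62, 256.62], [0, 156.53], [-152.29, 152.29]. Speed limits (degrees/s): [136.94, 136.94, 159.86, 180, 180, 180].

## Interface

Orientations are given as [roll, pitch, yaw] about the fixed x, y, z axes, in that order (R = Rz(yaw) Ry(pitch) Rx(roll)).
In Python, from bench import r gives the robot as it stands.
- The arm moves only by the shell command python3 -m handwheel 'ROWS' [OPENING] [FORCE]. ROWS is JSON, a list of rows, each a list of 4 numbers: the shift along the tool's x, y, z in m, then the turn about the tool's z in degrees. A call has 1 to 10 rows; each row shifts and turns the commanded pose from where the row before left it, along the tool's axes as they then stand; what a row does not reach is not made up. A row lasts 1/10 s, in which the tool goes at most 50 mm and 8.59 degrees, less where a joint would pass 70% of its speed; a pose out of reach is approached as far as the arm can. A call is refused whole if a number of a shift passes 0.05 or a number of a turn 8.59, either way. A call with a gripper value outside its range is refused whole. OPENING is the finger opening in m, from 0 to 0.0854, set as the call begins (- or left out, the last holds). The fingers move at their own pace and stop on an object; FORCE is the grip in N (left out, the last holds). Time passes only in rows, so rows that do not move let the fingers close. It gives the time, the measured TCP pose, the force, the opening and the grip force at its end, in the units of the state.
- r.sense(): the state, without advancing time (a new reading comes with each control period).
- r.snapshot(name): name is "side" or "top"; returns the picture (384x512x3 uint8, red, green, blue); there is no depth.
- r.camera_params(name): a dict with "fx", "fy", "cx", "cy" (pixels), "R" (3x3) and "t" (3): a world point X has camera coordinates R X + t. Camera axes: x right, y down, z forward; pixel columns grow to the right and rows downward; lengths in mm; the calibration is good to about 2 mm. A picture is of the moment at which its call begins. camera_params takes no time and is no camera call.
- r.hand_in(): hands the job in; it is judged then, once.
The state is a dict: "time": time; "joint_pos": joint angles; "qd": joint speeds; "joint_efforts": joint torques, N m; "tool_pos": TCP position; "tcp_rot": TCP orientation; "ft_force": force on the tool from outside, world axes, zero at the start; "wrist_torque": the same for the moment, N m; "finger_gap": finger opening in mm; "grip_force": force on a finger pad.
Only numpy, scipy, OpenCV 4.12 (cv2) and the standard library are available. Lean on these libraries where they do the work, as an engineer would, in place of code of your own. Each camera call takes 0.05 s, during which the arm holds its last target. There are 200 camera calls.

## Task

The steel strainer has come out of the draining board's outlet and lies loose on the board. Slide it across the board, without lifting it off, until it drops into the outlet, then press it gently down until it has clicked home, level and fully under all three clips. Leave the cups and the other things where they stand.

Things in the scene. Friction and masses are not known exactly. Their poses are not given: they have to be found in the camera images.
- board: grey draining board, fixed to the shelf: a flat slab 250 mm (its x) by 450 mm (its y) and 28 mm thick, with a raised lip 8 mm wide and 7 mm high along both short sides and along the far (+x) long side. Origin: centre of its underside, on the shelf. It does not move.
- outlet (a point): centre of the outlet, a round recess 92 mm across in the middle of the board, at the level of the board's top surface (28 mm above the shelf); axes as the board's, z up. As the strainer slides in, its front edge dips first; pushed on to the far wall, its back edge drops too, and it rests loose and often askew on the sprung clips in the wall. Home, it lies flat on the seat
- seat (a point): where the outlet's seat, a flat steel plate with holes that the strainer must lie on, nominally is: its centre, 14.5 mm below the board's surface. The fitting with seat and clips was screwed in by hand and really sits up to 3 mm higher or lower; this is not measured. The strainer stops hard on the seat; stopped short of it, it stays stuck between the clips
- strainer: round steel sink strainer with small holes: a flat disc 90 mm across and 5 mm thick, about 110 g, the lower half of its edge bevelled at 45 degrees (2.5 mm), loose on the board on one side of the outlet or the other, too wide to be gripped. Origin: centre of its underside; z up. It bends easily: 25 N on it is too much.
- clip1 (a joint): brass clip in the outlet's wall at 180 degrees (robot's side; angles turn from the board's +x to its +y). The value is how far it is pushed back into the wall: 0 m sprung fully in, about 0.002 m while the strainer's edge passes. It springs back in over the strainer's top edge when that is home. Pushing past one clip takes 2 to 8 N over it, as the strainer lies; past all three about 6 N in the middle
- clip2 (a joint): the same for the clip at 300 degrees (towards the board's -y and +x)
- clip3 (a joint): the same for the clip at 60 degrees (towards the board's +y and +x)
- cup_a: green ceramic cup, 68 mm across and 62 mm high, standing on the board on the other side of the outlet from the strainer; leave it. Origin: centre of its underside
- cup_b: second green cup of the same size, standing on the shelf to the right; leave it. Origin: centre of its underside
- lunch_box: lunch box with green snap lid, 142 by 202 mm, 65 mm high, on the shelf to the left; leave it. Origin: centre of its underside
- sieve: steel hand sieve, bowl 112 mm across and 45 mm high with a long handle, on the shelf to the left; leave it. Origin: centre of the bowl's underside
Mind the look-alikes: they are no part of the job. There is more than one size of the strainer; the job needs the smallest.

How it is judged:
By the outcome, as a careful person would: the job done as asked, in the order asked, and still so for the second after the job is handed in, with the robot touching nothing.
It also fails if it takes over 67 s, if anything falls off the work surface, if the arm or the gripper's body presses on something with over 40 N, if the wrist force passes 120 N, or if a joint passes its speed limit or range.

## Working session

There is one attempt and no reset: what is moved stays moved. The work goes in short steps, Python scripts to look and compute and a shell command to move; the robot and the scene stay as the last step left them, time stands still between calls to the robot, and variables do not carry over. Pictures are saved under pics/ and viewed, at most 10 in all, crops included, and the job is handed in when it is done.

```bash
mkdir -p pics; ls
python3 - <<'E'
from bench import r
import cv2,numpy as np
a=r.snapshot("top");b=r.snapshot("side")
for n,i in(("top",a),("side",b)):
    cv2.imwrite(f"pics/{n}0.png",i[...,::-1])
    c=r.camera_params(n);print(n,c)
s=r.sense();print(s,r.tcp_to_grasp)
E
```

```text
pics
top {'fx': 477.2550071762258, 'fy': 477.2550071762258, 'cx': 257.4216520243176, 'cy': 188.57600788663385, 'R': array([[-0.02710593, -0.99959842,  0.00826229],
       [-0.99021016,  0.02571735, -0.13719498],
       [ 0.1369274 , -0.0119002 , -0.9905096 ]]), 't': array([  18.93211595,  497.27812068, 1539.50251932])}
side {'fx': 373.4299338627614, 'fy': 373.4299338627614, 'cx': 254.0124798154711, 'cy': 197.66727387776243, 'R': array([[ 0.74422906, -0.66781266, -0.01222113],
       [-0.40849924, -0.44061435, -0.79936685],
       [ 0.5284425 ,  0.59990436, -0.60071897]]), 't': array([-380.30267694,  271.46947547,  836.55848947])}
{'time': 0.1, 'joint_pos': array([ 6.21436363e+01,  7.51089203e+00,  8.53227851e+01,  1.44173399e-03,
        8.72604664e+01, -4.89490146e+00]), 'qd': array([ 0.05696301, -0.08096923, -0.19973048,  0.09332957, -0.11005725,
        0.003576  ]), 'joint_efforts': array([ 2.23726223e-03, -5.70955718e+01, -5.01937652e+01, -1.76383865e-04,
        8.34000675e-03, -7.11777398e-05]), 'tool_pos': array([233.82909788, 552.03619668, 230.35060179]), 'tcp_rot': array([-1.79906323e+02, -9.46781592e-03,  1.57038460e+02]), 'ft_force': array([ 1.13300047, -0.12741136, -0.28600769]), 'wrist_torque': array([-0.00385301, -0.01798254, -0.0192019 ]), 'grip_force': 0.0, 'finger_gap': 85.48230047661583} 18.700000000000003
```

View pics/top0.png

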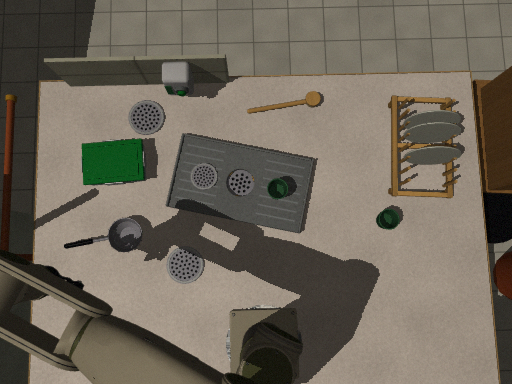

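View pics/side0.png

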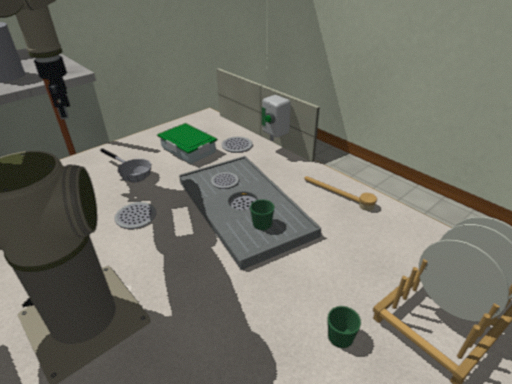

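Candidates (top image):
- Disc on the board at (204,176): smallest, and on the board beside the outlet.
- Round plate at (240,183): the outlet's seat.
- Discs at (147,117) and (185,265): larger, and on the shelf.

I choose (204,176) and will check it in a close crop and by size.

```bash
cat > h.py <<'E'
import cv2,numpy as np
from bench import r
def ray(n,u,v,z):
    c=r.camera_params(n);R=c["R"];o=-R.T@c["t"]
    d=R.T@np.array([(u-c["cx"])/c["fx"],(v-c["cy"])/c["fy"],1]);return o+d*(z-o[2])/d[2]
def pix(n,X):
    c=r.camera_params(n);p=c["R"]@np.array(X)+c["t"];return np.array([c["fx"]*p[0]/p[2]+c["cx"],c["fy"]*p[1]/p[2]+c["cy"]])
E
python3 - <<'E'
from h import *
a=cv2.imread("pics/top0.png");b=cv2.imread("pics/side0.png")
c1=cv2.resize(a[120:245,155:325],None,fx=4.5,fy=4.5,interpolation=cv2.INTER_CUBIC)
cv2.imwrite("pics/c1.png",c1)
c2=cv2.resize(b[150:270,170:330],None,fx=4.8,fy=4.8,interpolation=cv2.INTER_CUBIC)
cv2.imwrite("pics/c2.png",c2)
for p in[(184,134),(316,158),(301,232),(167,206)]:print(ray("top",*p,31).round())
E
```

```text
[689. 247.  31.]
[ 596. -193.   31.]
[ 351. -133.   31.]
[448. 304.  31.]
```

View pics/c1.png

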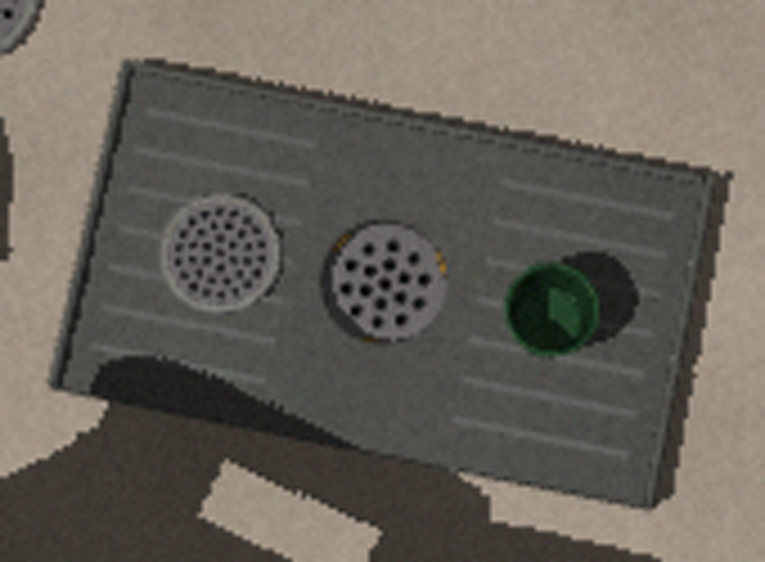

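View pics/c2.png

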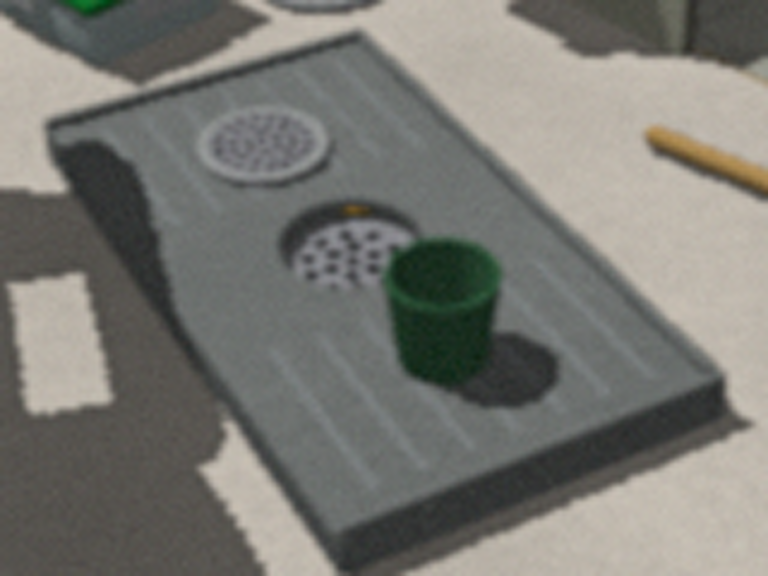

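Top crop: the strainer, with fine holes and a rim, is at (204,176) with ø27 px, which is about 90 mm. The empty outlet, with brass clips and a coarse-holed seat, is at (240,183). The cup is beyond it. The choice is confirmed, so next I measure precisely.

```bash
cat >> h.py <<'E'
def disc(a,c,rad=20,thr=None):
    """bright blob near c, sub-pixel ellipse on upsampled crop"""
    u0,v0=int(c[0])-rad,int(c[1])-rad;k=8
    g=cv2.cvtColor(a,cv2.COLOR_BGR2GRAY)[v0:v0+2*rad,u0:u0+2*rad]
    g=cv2.GaussianBlur(cv2.resize(g,None,fx=k,fy=k,interpolation=cv2.INTER_CUBIC),(0,0),2)
    t=thr or cv2.threshold(g,0,255,cv2.THRESH_OTSU)[0]
    m=(g>t).astype(np.uint8)
    m=cv2.morphologyEx(m,cv2.MORPH_CLOSE,cv2.getStructuringElement(2,(25,25)))
    ct=max(cv2.findContours(m,0,1)[0],key=cv2.contourArea)
    (x,y),ax,an=cv2.fitEllipse(cv2.convexHull(ct))
    f=lambda x:(x+.5)/k-.5
    return np.array([f(x)+u0,f(y)+v0]),np.array(ax)/k,t
E
python3 - <<'E'
from h import *
a=cv2.imread("pics/top0.png");b=cv2.imread("pics/side0.png")
p,ax,t=disc(a,(204,176));print("top",p,ax,t,ray("top",*p,33).round(1))
q,ax,t=disc(b,(225,180));print("side",q,ax,t,ray("side",*q,33).round(1))
f=lambda x,y:((x+.5)/4.5-.5+155,(y+.5)/4.5-.5+120)
C=[ray("top",*f(x,y),z) for x,y,z in((128,62,35),(728,174,35),(655,507,35),(52,387,35))]
print(np.round(C),np.mean(C,0));
for i in range(4):
    d=C[(i+1)%4]-C[i];print(np.hypot(*d[:2]),np.degrees(np.arctan2(d[1],d[0])))
# outlet rim at z=28
print("outlet",[ray("top",*f(x,y),28).round(1) for x,y in((384,282),(321,282),(447,282),(384,220),(384,343))])
g=lambda x,y:((x+.5)/4.8-.5+170,(y+.5)/4.8-.5+150)
# rim in side: left edge 279, top 200
print("side rim",[ray("side",*g(x,y),28).round(1) for x,y in((279,243),(350,200))])
o=ray("top",*f(384,282),28)
for th in(0,90,180,270):
    e=o+46*np.array([np.cos(np.radians(th)),np.sin(np.radians(th)),0]);print(th,((pix("side",e)-[170,150])*4.8).round())
# cup: base center
print("cup",ray("top",*f(552,308),90).round())
E
```

```text
top [199.69904518 177.55492973] [35.80862427 52.68958282] 90.0 [539.5 195.6  33. ]
side [222.60999107 178.72301865] [42.40926361 64.10443878] 96.0 [545.3 191.1  33. ]
[[ 690.  249.   35.]
 [ 594. -193.   35.]
 [ 350. -130.   35.]
 [ 449.  306.   35.]] [520.90469209  58.1411798   35.        ]
452.89609677818123 -102.24747344949579
252.10128607222455 165.366278737171
446.55492105049785 77.22841665245602
247.83242264248491 -13.20384631144303
outlet [array([521.,  63.,  28.]), array([522.2, 109.4,  28. ]), array([519.8,  16.6,  28. ]), array([567.4,  62. ,  28. ]), array([475.8,  64. ,  28. ])]
side rim [array([488.9,  94.4,  28. ]), array([552. ,  99.1,  28. ])]
0 [402. 213.]
90 [302. 211.]
180 [291. 273.]
270 [396. 275.]
cup [490. -57.  90.]
```

Run:
```python
from h import *
a=cv2.imread("pics/top0.png");b=cv2.imread("pics/side0.png")
for t in(115,130):
    for n,i,c in(("top",a,(204,176)),("side",b,(225,180)),("top",a,(147,117)),("top",a,(185,265))):
        p,ax,_=disc(i,c,22,t);print(n,p.round(1),ax.round(1),ray(n,*p,33 if c[0]>200 else 5).round(1))
print(pix("top",(521,63,28)),pix("top",(521,63,14)))
```

```text
top [203.3 176. ] [25.1 25.8] [544.5 183.5  33. ]
side [224.1 180.2] [32.6 56.3] [543.5 180.8  33. ]Traceback (most recent call last):
  File "<stdin>", line 5, in <module>
  File "h.py", line 17, in disc
    (x,y),ax,an=cv2.fitEllipse(cv2.convexHull(ct))
                ~~~~~~~~~~~~~~^^^^^^^^^^^^^^^^^^^^
cv2.error: OpenCV(4.12.0) /io/opencv/modules/imgproc/src/shapedescr.cpp:361: error: (-201:Incorrect size of input array) There should be at least 5 points to fit the ellipse in function 'fitEllipseNoDirect'
```

```bash
python3 -m handwheel '[[-0.03,-0.012,0,0],[-0.042,-0.017,0,0],[-0.042,-0.017,0,0],[-0.042,-0.017,0,0],[-0.042,-0.017,0,0],[-0.042,-0.017,0,0],[-0.042,-0.017,0,0],[-0.042,-0.017,0,0],[-0.042,-0.017,0,0],[-0.03,-0.012,0,0]]' 0.05; python3 -m handwheel '[[0,0,0,7.8],[0,0,0,7.8],[0,0,0,7.8],[0,0,0,7.8],[0,0,0,7.8],[0,0,0,7.8],[0,0,0,7.8],[0,0,0,7.8],[0,0,0,7.8],[0,0,0,7.8]]'
```

```text
time: 1.1
tool_pos: [537.7, 248.1, 230.8]
tcp_rot: [-180.0, -0.0, 157.0]
ft_force: [-0.2, 0.3, 0.1]
finger_gap: 50.0
grip_force: 0.0
time: 2.1
tool_pos: [535.9, 250.5, 230.7]
tcp_rot: [-179.9, 0.0, 78.7]
ft_force: [0.1, -1.0, 0.0]
finger_gap: 50.2
grip_force: 0.0
```

```bash
python3 -m handwheel '[[-0.0055,0.0214,0,0],[0,0,0.03,0],[0,0,0.045,0],[0,0,0.045,0],[0,0,0.04,0],[0,0,0.02,0],[0,0,0.01,0],[0,0,0,0]]'
python3 - <<'E'
from h import *
a=r.snapshot("top")[...,::-1];b=r.snapshot("side")[...,::-1]
c=np.hstack([cv2.resize(a[110:240,150:280],(400,400),interpolation=2),cv2.resize(b[130:240,170:280],(400,400),interpolation=2)])
cv2.imwrite("pics/c3.png",c)
E
```

```text
time: 2.9
tool_pos: [554.9, 240.7, 39.5]
tcp_rot: [-179.8, 0.1, 79.0]
ft_force: [-0.5, -0.2, 0.1]
finger_gap: 50.1
grip_force: 0.0
```

View pics/c3.png

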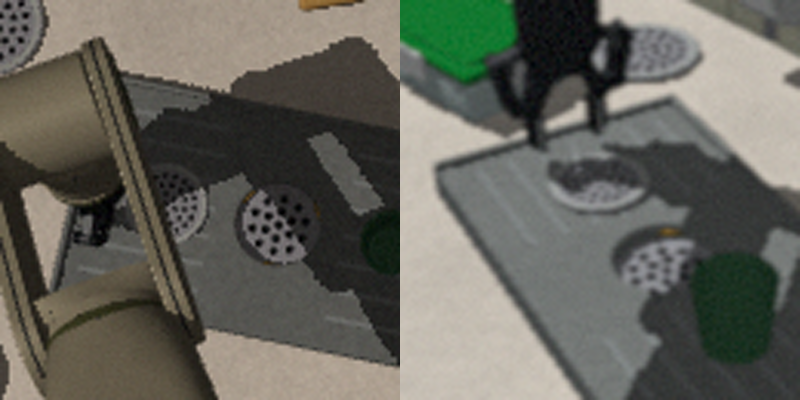

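The view shows the fingers behind the strainer, with tips at crop (540,145) and (600,130). They straddle its back edge, just above the board. Next I feel down for the board.

```bash
python3 -m handwheel '[[0,0,0.003,0],[0,0,0.003,0],[0,0,0.001,0],[0,0,0,0]]';  python3 -m handwheel '[[0,0,0.001,0],[0,0,0.001,0],[0,0,0,0]]'; python3 -m handwheel '[[0,0,0.001,0],[0,0,0.001,0],[0,0,0,0]]'
```

```text
time: 3.4
tool_pos: [556.3, 241.2, 34.4]
tcp_rot: [180.0, -0.0, 79.0]
ft_force: [-0.6, 0.2, -0.1]
finger_gap: 49.9
grip_force: 0.0
time: 3.7
tool_pos: [556.1, 241.1, 32.1]
tcp_rot: [-180.0, 0.0, 79.0]
ft_force: [0.2, -1.5, 0.1]
finger_gap: 49.9
grip_force: 0.0
time: 4.0
tool_pos: [556.1, 241.1, 30.1]
tcp_rot: [-180.0, 0.0, 79.0]
ft_force: [-0.2, -0.1, 0.3]
finger_gap: 49.7
grip_force: 0.0
```

```bash
for i in 1; do python3 -m handwheel '[[0,0,0.001,0],[0,0,0.001,0],[0,0,0,0]]'; done; python3 -m handwheel '[[0,0,0.001,0],[0,0,0,0]]'; python3 -m handwheel '[[0,0,0.001,0],[0,0,0,0]]'
```

```text
time: 4.3
tool_pos: [556.1, 241.1, 28.1]
tcp_rot: [-180.0, 0.0, 79.0]
ft_force: [0.4, -0.1, 0.3]
finger_gap: 50.2
grip_force: 0.0
time: 4.5
tool_pos: [556.1, 241.1, 27.1]
tcp_rot: [-180.0, 0.0, 79.0]
ft_force: [-0.2, 0.4, 0.5]
finger_gap: 49.9
grip_force: 0.0
time: 4.7
tool_pos: [556.1, 241.2, 26.2]
tcp_rot: [-180.0, 0.0, 79.0]
ft_force: [0.6, -0.5, -0.2]
finger_gap: 49.8
grip_force: 0.0
```

```bash
python3 -m handwheel '[[0,0,0.001,0],[0,0,0,0]]'; python3 -m handwheel '[[0,0,0.001,0],[0,0,0,0]]'; python3 -m handwheel '[[0,0,0.001,0],[0,0,0,0]]'
```

```text
time: 4.9
tool_pos: [556.1, 241.1, 25.1]
tcp_rot: [-180.0, 0.0, 79.0]
ft_force: [-0.4, 0.1, -0.4]
finger_gap: 50.1
grip_force: 0.0
time: 5.1
tool_pos: [556.3, 241.2, 25.0]
tcp_rot: [-180.0, 0.0, 79.0]
ft_force: [-3.7, -1.7, 7.7]
finger_gap: 50.4
grip_force: 3.3
time: 5.3
tool_pos: [556.3, 241.2, 25.0]
tcp_rot: [-180.0, 0.0, 79.0]
ft_force: [-7.1, -3.5, 14.9]
finger_gap: 50.0
grip_force: 7.4
```

```bash
python3 -m handwheel '[[0,0,-0.0032,0],[-0.004,0,0,0],[-0.004,0,0,0],[-0.004,0,0,0],[-0.004,0,0,0],[-0.004,0,0,0],[-0.005,0,0,0],[-0.005,0,0,0],[-0.005,0,0,0],[-0.005,0,0,0]]'; python3 -m handwheel '[[-0.006,0,0,0],[-0.006,0,0,0],[-0.006,0,0,0],[-0.006,0,0,0],[-0.006,0,0,0],[-0.006,0,0,0],[-0.006,0,0,0],[-0.006,0,0,0],[-0.004,0,0,0],[-0.002,0,0,0]]'
python3 - <<'E'
from h import *
a=r.snapshot("top")[...,::-1];b=r.snapshot("side")[...,::-1]
cv2.imwrite("pics/a4.png",a);cv2.imwrite("pics/b4.png",b)
c=np.hstack([cv2.resize(a[130:230,175:275],(400,400),interpolation=2),cv2.resize(b[150:230,190:270],(400,400),interpolation=2)])
cv2.imwrite("pics/c4.png",c)
E
```

```text
time: 6.3
tool_pos: [548.5, 201.5, 26.5]
tcp_rot: [-180.0, 0.0, 79.0]
ft_force: [0.4, 0.4, -0.1]
finger_gap: 50.2
grip_force: 0.2
time: 7.3
tool_pos: [538.3, 148.4, 26.5]
tcp_rot: [-180.0, 0.0, 79.0]
ft_force: [0.6, 0.4, 0.4]
finger_gap: 50.1
grip_force: 0.2
```

View pics/c4.png

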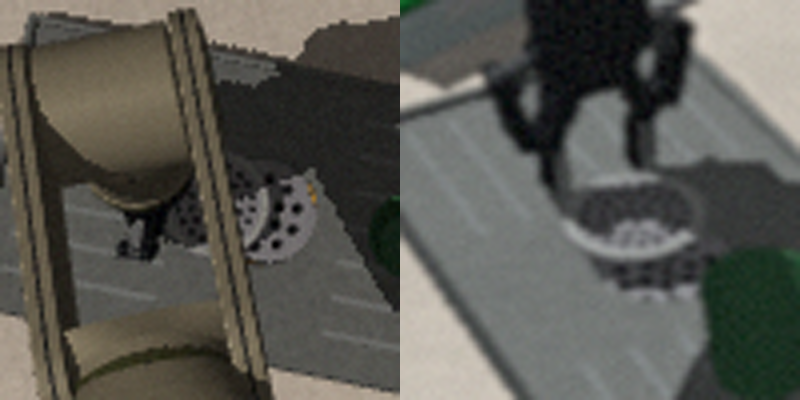

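The strainer is seated in the cradle and half over the outlet, on line. I continue more slowly.

```bash
python3 -m handwheel '[[-0.004,0,0,0],[-0.004,0,0,0],[-0.004,0,0,0],[-0.004,0,0,0],[-0.004,0,0,0],[-0.003,0,0,0],[-0.003,0,0,0],[-0.002,0,0,0],[-0.001,0,0,0],[0,0,0,0]]'; python3 -m handwheel '[[-0.001,0,0,0],[-0.001,0,0,0],[-0.001,0,0,0],[0,0,0,0]]'; python3 -m handwheel '[[-0.001,0,0,0],[-0.001,0,0,0],[-0.001,0,0,0],[0,0,0,0]]'; python3 -m handwheel '[[-0.001,0,0,0],[-0.001,0,0,0],[0,0,0,0]]'
```

```text
time: 8.4
tool_pos: [532.8, 120.2, 26.5]
tcp_rot: [-180.0, 0.0, 79.0]
ft_force: [0.7, 0.5, 0.3]
finger_gap: 49.6
grip_force: 0.0
time: 8.8
tool_pos: [532.3, 117.4, 26.5]
tcp_rot: [180.0, -0.0, 79.0]
ft_force: [0.7, 0.7, -0.2]
finger_gap: 50.2
grip_force: 0.3
time: 9.2
tool_pos: [531.7, 114.4, 26.5]
tcp_rot: [-180.0, 0.0, 79.0]
ft_force: [0.7, 0.5, -0.3]
finger_gap: 50.0
grip_force: 0.3
time: 9.5
tool_pos: [531.3, 112.4, 26.5]
tcp_rot: [-180.0, 0.0, 79.0]
ft_force: [0.8, 0.3, -0.0]
finger_gap: 50.1
grip_force: 0.3
```

```bash
python3 -m handwheel '[[-0.001,0,0,0],[0,0,0,0]]'; python3 -m handwheel '[[-0.001,0,0,0],[0,0,0,0]]'; python3 -m handwheel '[[-0.001,0,0,0],[0,0,0,0]]';python3 - <<'E'
from h import *
a=r.snapshot("top")[...,::-1];b=r.snapshot("side")[...,::-1]
c=np.hstack([cv2.resize(a[150:220,200:270],(400,400),interpolation=2),cv2.resize(b[160:230,200:270],(400,400),interpolation=2)])
cv2.imwrite("pics/c5.png",c)
E
```

```text
time: 9.7
tool_pos: [531.1, 111.5, 26.5]
tcp_rot: [-180.0, 0.0, 79.0]
ft_force: [0.9, 0.0, -0.4]
finger_gap: 50.2
grip_force: 0.3
time: 9.9
tool_pos: [530.9, 110.5, 26.5]
tcp_rot: [-180.0, 0.0, 79.0]
ft_force: [1.1, 0.6, 0.1]
finger_gap: 50.3
grip_force: 0.3
time: 10.1
tool_pos: [530.8, 109.5, 26.5]
tcp_rot: [180.0, 0.0, 79.0]
ft_force: [0.8, 0.8, -0.3]
finger_gap: 49.7
grip_force: 0.4
```

View pics/c5.png

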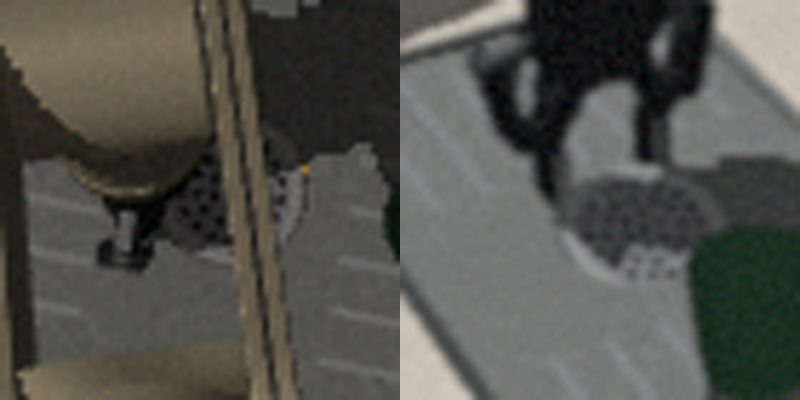

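The strainer nearly covers the outlet, and its front is dipping at the far wall. I keep nudging.

```bash
python3 -m handwheel '[[-0.001,0,0,0],[0,0,0,0]]'; python3 -m handwheel '[[-0.001,0,0,0],[0,0,0,0]]'; python3 -m handwheel '[[-0.001,0,0,0],[0,0,0,0]]'
```

```text
time: 10.4
tool_pos: [530.8, 108.7, 26.7]
tcp_rot: [180.0, -0.0, 79.0]
ft_force: [1.7, 1.7, 0.5]
finger_gap: 50.3
grip_force: 0.9
time: 10.6
tool_pos: [530.8, 107.8, 26.8]
tcp_rot: [179.9, -0.0, 79.0]
ft_force: [2.9, 2.8, 1.2]
finger_gap: 49.9
grip_force: 1.9
time: 10.8
tool_pos: [530.9, 107.0, 27.0]
tcp_rot: [179.9, -0.1, 79.0]
ft_force: [4.2, 3.9, 1.0]
finger_gap: 49.8
grip_force: 2.8
```

Force in +x means the wall touches on the -x side, so I shift toward +x (tool +y).

```bash
python3 -m handwheel '[[0,0.001,0,0],[0,0,0,0]]'; python3 -m handwheel '[[0,0.001,0,0],[0,0,0,0]]'; python3 -m handwheel '[[0,0.001,0,0],[0,0,0,0]]'
```

```text
time: 11.0
tool_pos: [531.2, 106.5, 26.5]
tcp_rot: [180.0, -0.0, 79.0]
ft_force: [1.6, 3.1, 0.4]
finger_gap: 49.6
grip_force: 2.4
time: 11.2
tool_pos: [531.7, 106.2, 26.2]
tcp_rot: [-179.9, 0.0, 79.0]
ft_force: [0.3, 2.4, -0.0]
finger_gap: 49.9
grip_force: 1.8
time: 11.4
tool_pos: [532.8, 106.0, 26.2]
tcp_rot: [-180.0, 0.0, 79.0]
ft_force: [-1.5, 2.2, -0.1]
finger_gap: 49.8
grip_force: 1.1
```

```bash
python3 -m handwheel '[[0,-0.0007,0,0],[0,0,0,0]]'; python3 -m handwheel '[[-0.001,0,0,0],[0,0,0,0]]'
python3 - <<'E'
from h import *
b=r.snapshot("side")[...,::-1]
cv2.imwrite("pics/c6.png",cv2.resize(b[160:230,200:270],(560,560),interpolation=2))
E
```

```text
time: 11.6
tool_pos: [532.3, 106.1, 26.4]
tcp_rot: [-180.0, 0.0, 79.0]
ft_force: [0.3, 2.5, -0.5]
finger_gap: 50.2
grip_force: 0.9
time: 11.8
tool_pos: [532.5, 105.5, 26.8]
tcp_rot: [180.0, -0.0, 79.0]
ft_force: [1.0, 3.4, 0.4]
finger_gap: 50.0
grip_force: 1.9
```

View pics/c6.png

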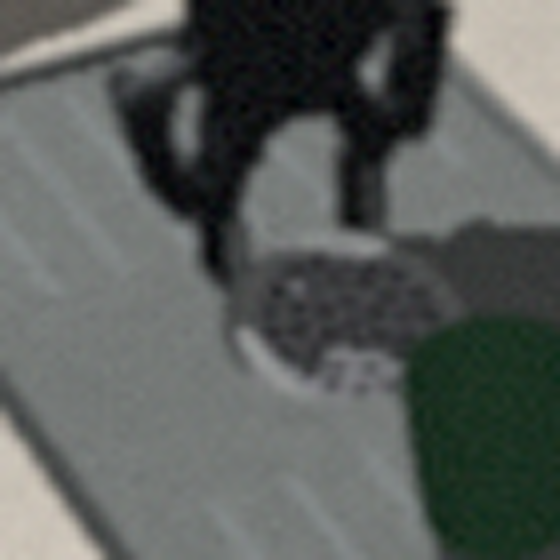

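The front has dipped below the board and the back edge is still up by the fingers. I push on to the far wall.

```bash
python3 -m handwheel '[[-0.001,0,0,0],[0,0,0,0]]'; python3 -m handwheel '[[-0.001,0,0,0],[0,0,0,0]]'; python3 -m handwheel '[[-0.001,0,0,0],[0,0,0,0]]'
```

```text
time: 12.05
tool_pos: [532.5, 105.1, 27.0]
tcp_rot: [180.0, -0.1, 79.0]
ft_force: [0.7, 7.2, 1.5]
finger_gap: 50.3
grip_force: 3.2
time: 12.25
tool_pos: [532.6, 104.7, 27.2]
tcp_rot: [179.9, -0.1, 79.0]
ft_force: [1.6, 9.8, 2.3]
finger_gap: 49.9
grip_force: 4.6
time: 12.45
tool_pos: [532.6, 104.4, 27.5]
tcp_rot: [179.9, -0.2, 79.0]
ft_force: [1.4, 12.8, 3.5]
finger_gap: 50.4
grip_force: 6.0
```

```bash
python3 -m handwheel '[[0.003,0,0,0],[0.003,0,0,0],[0.003,0,0,0],[0.006,0,0,0],[0,0,0,0]]'
python3 - <<'E'
from h import *
a=r.snapshot("top")[...,::-1];b=r.snapshot("side")[...,::-1]
c=np.hstack([cv2.resize(a[150:220,200:270],(400,400),interpolation=2),cv2.resize(b[170:220,215:265],(400,400),interpolation=2)])
cv2.imwrite("pics/c7.png",c)
E
```

```text
time: 12.95
tool_pos: [534.6, 117.4, 26.4]
tcp_rot: [-180.0, 0.0, 79.1]
ft_force: [0.5, -0.1, 0.3]
finger_gap: 50.0
grip_force: 0.0
```

View pics/c7.png

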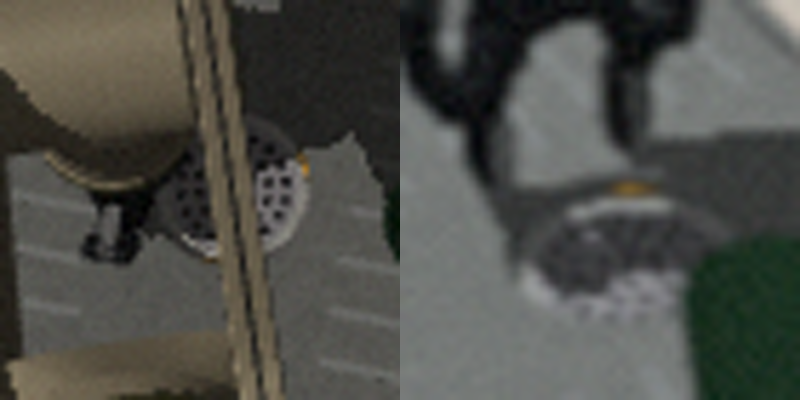

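The strainer has dropped in. The brass clips show at (305,165) and (210,258) in the left crop and at (630,190) in the right crop. I go up, close the fingers, and move over the centre.

```bash
python3 -m handwheel '[[0,0,-0.02,0],[0,0,-0.03,0],[-0.02,0,0,0],[-0.02,-0.0014,0,0],[-0.0187,0,0,0],[0,0,0,0],[0,0,0.02,0],[0,0,0.015,0],[0,0,0.007,0],[0,0,0,0]]' 0; python3 -m handwheel '[[0,0,0.002,0],[0,0,0.002,0],[0,0,0.002,0],[0,0,0,0]]'
```

```text
time: 14.05
tool_pos: [520.5, 60.0, 32.7]
tcp_rot: [-179.8, 0.0, 79.1]
ft_force: [-0.3, -0.1, -0.2]
finger_gap: 0.2
grip_force: 0.0
time: 14.45
tool_pos: [522.1, 59.7, 28.5]
tcp_rot: [180.0, -0.0, 79.0]
ft_force: [-0.0, -1.2, -0.4]
finger_gap: -0.3
grip_force: 0.0
```

```bash
python3 -m handwheel '[[0,0,0.001,0],[0,0,0.001,0],[0,0,0,0]]'; python3 -m handwheel '[[0,0,0.001,0],[0,0,0.001,0],[0,0,0,0]]';python3 -m handwheel '[[0,0,0.001,0],[0,0,0,0]]'
```

```text
time: 14.75
tool_pos: [521.9, 59.7, 26.4]
tcp_rot: [-180.0, 0.0, 79.0]
ft_force: [0.2, -0.2, -0.6]
finger_gap: -0.2
grip_force: 0.0
time: 15.05
tool_pos: [521.8, 59.7, 24.3]
tcp_rot: [-180.0, 0.0, 79.0]
ft_force: [0.0, 0.3, -0.7]
finger_gap: 0.2
grip_force: 0.0
time: 15.25
tool_pos: [521.9, 59.7, 23.4]
tcp_rot: [-180.0, 0.0, 79.0]
ft_force: [0.6, 0.2, -0.3]
finger_gap: 0.1
grip_force: 0.0
```

```bash
python3 -m handwheel '[[0,0,0.001,0],[0,0,0,0]]'; python3 -m handwheel '[[0,0,0.001,0],[0,0,0,0]]';python3 -m handwheel '[[0,0,0.0005,0],[0,0,0,0]]'
```

```text
time: 15.45
tool_pos: [521.9, 59.7, 22.3]
tcp_rot: [-180.0, 0.0, 79.0]
ft_force: [0.4, -0.3, 0.2]
finger_gap: 0.2
grip_force: 0.0
time: 15.65
tool_pos: [521.9, 59.7, 21.4]
tcp_rot: [-180.0, 0.0, 79.0]
ft_force: [1.4, -0.4, -0.3]
finger_gap: -0.4
grip_force: 0.0
time: 15.85
tool_pos: [521.9, 59.7, 20.9]
tcp_rot: [-180.0, 0.0, 79.0]
ft_force: [0.2, -0.1, 0.6]
finger_gap: -0.1
grip_force: 0.0
```

```bash
python3 -m handwheel '[[0,0,0.0005,0],[0,0,0,0]]'; python3 -m handwheel '[[0,0,0.0005,0],[0,0,0,0]]';python3 -m handwheel '[[0,0,0.0005,0],[0,0,0,0]]'
```

```text
time: 16.05
tool_pos: [522.0, 59.7, 20.4]
tcp_rot: [-180.0, -0.0, 79.0]
ft_force: [-0.1, 1.3, 0.1]
finger_gap: -0.1
grip_force: 0.0
time: 16.25
tool_pos: [521.9, 59.7, 19.9]
tcp_rot: [-180.0, 0.0, 79.0]
ft_force: [0.3, 0.9, 0.8]
finger_gap: -0.0
grip_force: 0.0
time: 16.45
tool_pos: [521.9, 59.7, 19.4]
tcp_rot: [-180.0, 0.0, 79.0]
ft_force: [-0.2, 0.4, -0.1]
finger_gap: -0.0
grip_force: 0.0
```

```bash
python3 -m handwheel '[[0,0,0.0005,0],[0,0,0,0]]'; python3 -m handwheel '[[0,0,0.0005,0],[0,0,0,0]]';python3 -m handwheel '[[0,0,0.0005,0],[0,0,0,0]]';python3 -m handwheel '[[0,0,0.0005,0],[0,0,0,0]]'
```

```text
time: 16.65
tool_pos: [521.9, 59.6, 18.9]
tcp_rot: [-180.0, 0.0, 79.0]
ft_force: [-0.3, -0.8, 0.7]
finger_gap: -0.2
grip_force: 0.0
time: 16.85
tool_pos: [521.9, 59.7, 18.4]
tcp_rot: [-180.0, 0.0, 79.0]
ft_force: [-1.1, -0.3, -0.5]
finger_gap: 0.3
grip_force: 0.0
time: 17.05
tool_pos: [521.9, 59.7, 17.9]
tcp_rot: [-180.0, 0.0, 79.0]
ft_force: [-0.1, 0.3, -0.0]
finger_gap: 0.1
grip_force: 0.0
time: 17.25
tool_pos: [521.9, 59.7, 17.4]
tcp_rot: [-180.0, 0.0, 79.0]
ft_force: [0.3, 0.4, 0.3]
finger_gap: 0.1
grip_force: 0.0
```

```bash
python3 -m handwheel '[[0,0,0.0005,0],[0,0,0,0]]'; python3 -m handwheel '[[0,0,0.0005,0],[0,0,0,0]]';python3 -m handwheel '[[0,0,0.0005,0],[0,0,0,0]]'
```

```text
time: 17.45
tool_pos: [521.9, 59.6, 16.9]
tcp_rot: [-180.0, 0.0, 79.0]
ft_force: [0.1, -0.1, 0.4]
finger_gap: -0.2
grip_force: 0.0
time: 17.65
tool_pos: [522.1, 59.7, 16.7]
tcp_rot: [180.0, -0.0, 79.0]
ft_force: [-0.9, -0.1, 2.4]
finger_gap: 0.4
grip_force: 1.0
time: 17.85
tool_pos: [522.1, 59.7, 16.6]
tcp_rot: [180.0, -0.0, 79.0]
ft_force: [-3.9, 0.4, 8.4]
finger_gap: 0.1
grip_force: 3.8
```

```bash
python3 -m handwheel '[[0,0,0.0004,0],[0,0,0,0]]'; python3 -m handwheel '[[0,0,0.0004,0],[0,0,0,0]]'
```

```text
time: 18.05
tool_pos: [522.1, 59.7, 16.6]
tcp_rot: [180.0, 0.0, 79.0]
ft_force: [-5.6, -0.6, 11.4]
finger_gap: 0.2
grip_force: 5.8
time: 18.25
tool_pos: [522.2, 59.7, 16.6]
tcp_rot: [-180.0, 0.0, 79.0]
ft_force: [-8.3, -0.4, 15.6]
finger_gap: -0.2
grip_force: 7.9
```

Hard stop at z = 16.6, so the seat would be about 1.9 mm low, which is within the ±3 mm. To verify it is level, I press gently over each clip in turn, clip1 first.

```bash
python3 -m handwheel '[[0,0,-0.005,0],[0,0,-0.005,0],[0.001,-0.025,0,0],[0,0,0,0],[0,0,0.003,0],[0,0,0.001,0],[0,0,0.001,0],[0,0,0,0]]'; python3 -m handwheel '[[0,0,0.001,0],[0,0,0,0]]'; python3 -m handwheel '[[0,0,0.001,0],[0,0,0,0]]';python3 -m handwheel '[[0,0,0.0005,0],[0,0,0,0]]'
```

```text
time: 19.05
tool_pos: [497.9, 65.3, 20.0]
tcp_rot: [-180.0, 0.0, 79.0]
ft_force: [-0.1, 0.0, 0.3]
finger_gap: 0.1
grip_force: 0.0
time: 19.25
tool_pos: [497.7, 65.4, 19.0]
tcp_rot: [-180.0, 0.0, 79.0]
ft_force: [0.3, 0.7, -0.5]
finger_gap: -0.1
grip_force: 0.0
time: 19.45
tool_pos: [497.6, 65.4, 18.1]
tcp_rot: [-180.0, 0.0, 79.0]
ft_force: [0.1, 0.2, -0.3]
finger_gap: -0.2
grip_force: 0.0
time: 19.65
tool_pos: [497.6, 65.4, 17.7]
tcp_rot: [-180.0, 0.0, 79.0]
ft_force: [0.1, -0.6, 0.7]
finger_gap: -0.2
grip_force: 0.0
```

```bash
python3 -m handwheel '[[0,0,0.0005,0],[0,0,0,0]]'; python3 -m handwheel '[[0,0,0.0005,0],[0,0,0,0]]';python3 -m handwheel '[[0,0,0.0005,0],[0,0,0,0]]';python3 -m handwheel '[[0,0,0.0003,0],[0,0,0,0]]'
```

```text
time: 19.85
tool_pos: [497.6, 65.4, 17.1]
tcp_rot: [-180.0, 0.0, 79.0]
ft_force: [-0.3, -0.2, 0.1]
finger_gap: -0.3
grip_force: 0.0
time: 20.05
tool_pos: [497.7, 65.4, 16.7]
tcp_rot: [180.0, -0.0, 79.0]
ft_force: [0.2, 0.8, 0.6]
finger_gap: -0.1
grip_force: 0.0
time: 20.25
tool_pos: [497.7, 65.4, 16.6]
tcp_rot: [-180.0, 0.0, 79.0]
ft_force: [-1.2, 0.1, 5.2]
finger_gap: 0.3
grip_force: 2.6
time: 20.45
tool_pos: [497.7, 65.4, 16.6]
tcp_rot: [-180.0, 0.0, 79.0]
ft_force: [-5.0, -0.4, 8.2]
finger_gap: 0.5
grip_force: 4.2
```

Same height at clip1, and hard. Next is clip2.

```bash
python3 -m handwheel '[[0,0,-0.004,0],[0,0,-0.004,0],[-0.012,0.018,0,0],[-0.011,0.019,0,0],[0,0,0,0],[0,0,0.004,0],[0,0,0.001,0],[0,0,0,0]]'; python3 -m handwheel '[[0,0,0.001,0],[0,0,0,0]]'; python3 -m handwheel '[[0,0,0.0005,0],[0,0,0,0]]';python3 -m handwheel '[[0,0,0.0005,0],[0,0,0,0]]';python3 -m handwheel '[[0,0,0.0005,0],[0,0,0,0]]'
```

```text
time: 21.25
tool_pos: [528.5, 36.3, 18.2]
tcp_rot: [-179.9, 0.0, 79.1]
ft_force: [0.2, -0.7, 0.1]
finger_gap: -0.1
grip_force: 0.0
time: 21.45
tool_pos: [529.3, 36.1, 17.8]
tcp_rot: [-180.0, 0.0, 79.1]
ft_force: [-0.3, -0.3, -0.1]
finger_gap: -0.0
grip_force: 0.0
time: 21.65
tool_pos: [529.6, 35.9, 17.4]
tcp_rot: [180.0, 0.0, 79.0]
ft_force: [-0.6, -0.4, 0.8]
finger_gap: 0.2
grip_force: 0.0
time: 21.85
tool_pos: [529.6, 35.8, 16.9]
tcp_rot: [-180.0, -0.0, 79.0]
ft_force: [0.1, 0.9, -0.4]
finger_gap: 0.1
grip_force: 0.0
time: 22.05
tool_pos: [529.7, 35.8, 16.6]
tcp_rot: [180.0, 0.0, 79.0]
ft_force: [-2.3, 0.1, 3.3]
finger_gap: 0.2
grip_force: 1.7
```

```bash
python3 -m handwheel '[[0,0,0.0008,0],[0,0,0,0]]'; python3 -m handwheel '[[0,0,-0.004,0],[0,0,-0.004,0],[0.02,0,0,0],[0.023,0.001,0,0],[0,0,0,0],[0,0,0.004,0],[0,0,0.001,0],[0,0,0,0]]'; python3 -m handwheel '[[0,0,0.001,0],[0,0,0,0]]'; python3 -m handwheel '[[0,0,0.0005,0],[0,0,0,0]]';python3 -m handwheel '[[0,0,0.0005,0],[0,0,0,0]]'
```

```text
time: 22.25
tool_pos: [529.8, 35.7, 16.6]
tcp_rot: [180.0, 0.0, 79.0]
ft_force: [-5.7, 0.9, 12.0]
finger_gap: 0.3
grip_force: 6.0
time: 23.05
tool_pos: [538.1, 77.1, 18.0]
tcp_rot: [-179.9, 0.0, 79.0]
ft_force: [0.2, -0.0, 0.1]
finger_gap: -0.2
grip_force: 0.0
time: 23.25
tool_pos: [538.6, 77.4, 17.4]
tcp_rot: [-180.0, 0.0, 79.0]
ft_force: [0.0, 0.1, 0.0]
finger_gap: -0.1
grip_force: 0.0
time: 23.45
tool_pos: [538.8, 77.7, 17.1]
tcp_rot: [180.0, 0.0, 79.0]
ft_force: [0.6, -0.0, 0.2]
finger_gap: -0.1
grip_force: 0.0
time: 23.65
tool_pos: [538.8, 77.8, 16.7]
tcp_rot: [180.0, -0.0, 79.0]
ft_force: [0.1, 0.1, 0.1]
finger_gap: -0.3
grip_force: 0.0
```

```bash
python3 -m handwheel '[[0,0,0.0005,0],[0,0,0,0]]';python3 -m handwheel '[[0,0,0.0005,0],[0,0,0,0]]';python3 -m handwheel '[[0,0,0.0005,0],[0,0,0,0]]'
```

```text
time: 23.85
tool_pos: [538.9, 77.8, 16.6]
tcp_rot: [180.0, 0.0, 79.0]
ft_force: [-1.9, -0.2, 6.0]
finger_gap: 0.1
grip_force: 2.8
time: 24.05
tool_pos: [538.9, 77.8, 16.6]
tcp_rot: [180.0, 0.0, 79.0]
ft_force: [-4.9, -0.9, 9.5]
finger_gap: -0.4
grip_force: 5.2
time: 24.25
tool_pos: [538.9, 77.8, 16.6]
tcp_rot: [180.0, 0.0, 79.0]
ft_force: [-8.5, -1.1, 14.8]
finger_gap: 0.2
grip_force: 7.7
```

All four points stand rigid at 16.6, so it is level. I retreat clear and take the last look.

```bash
python3 -m handwheel '[[0,0,-0.01,0],[0,0,-0.03,0],[0,0,-0.045,0],[0,0,-0.045,0],[0.04,0,-0.03,0],[0.045,0,0,0],[0.045,0,0,0],[0.045,0,0,0],[0.045,0,0,0],[0.04,0,0,0]]'; python3 -m handwheel '[[0.045,-0.03,0,0],[0.045,-0.03,0,0],[0.045,-0.03,0,0],[0.03,-0.03,0,0],[0,0,0,0],[0,0,0,0]]'
python3 - <<'E'
from h import *
a=r.snapshot("top")[...,::-1];b=r.snapshot("side")[...,::-1]
c=np.hstack([cv2.resize(a[160:205,215:265],(400,360),interpolation=2),cv2.resize(b[175:220,215:265],(400,360),interpolation=2)])
f=np.hstack([cv2.resize(a[90:250,100:300],(400,240)),cv2.resize(b[110:270,130:330],(400,240))])
cv2.imwrite("pics/c8.png",np.vstack([c,f]))
E
```

```text
time: 25.25
tool_pos: [588.2, 335.4, 175.4]
tcp_rot: [180.0, -0.0, 79.1]
ft_force: [0.8, 0.3, 0.0]
finger_gap: -0.1
grip_force: 0.0
time: 25.85
tool_pos: [505.5, 507.5, 175.0]
tcp_rot: [180.0, 0.0, 79.2]
ft_force: [0.9, 0.6, 0.2]
finger_gap: 0.0
grip_force: 0.0
```

View pics/c8.png

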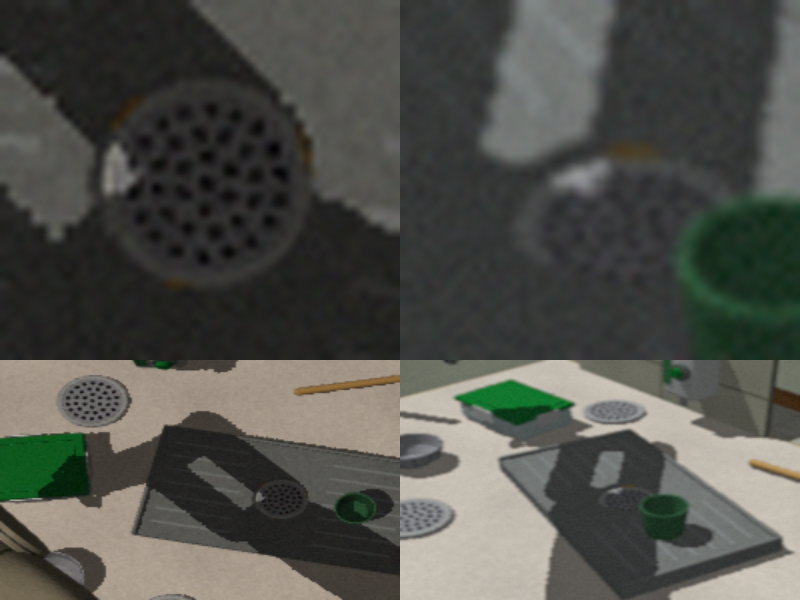

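The strainer sits level in the outlet. Clip3 (130,105), clip2 (305,150) and clip1 (178,283) all show over its rim in the top-left crop, and the cup is untouched. Handing in.

```bash
python3 -c "
from bench import r
print(r.hand_in())"
```

```text
the job is handed in; nothing more can be done
None
```

I slid the strainer into the outlet and pressed it home: it stopped hard at the same height at the centre and over all three clips, and the last picture shows every clip over its rim; handed in at about 26 s.

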